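# Close the vanes of a salvaged fan damper with one stroke of the fingertips

## Task

Close the round fan damper on the bench: put the fingertips down in the gap between its bracket and the vane that leans away from the bracket, and run them lightly round the ring in one unbroken stroke, the way the vanes lean, so that each of the seven vanes in turn is pushed over to lie almost flat. Keep the fingertips down on the row until the last vane is over, then lift away. Push only, do not press hard on the damper, and leave the loose parts on it and around it where they are.

Things in the scene. Friction and masses are not known exactly. Their poses are not given: they have to be found in the camera images.
- damper: Round dark-steel fan damper fixed to the bench: ring 320 mm outside, 272 mm inside, and hub 116 mm across, both 50 mm high; seven steel vanes stand in the 78 mm gap between. Origin: centre of underside, at bench level, z up. Its angles count anticlockwise seen from above, from its x axis. Below the vanes there is no surface above 30 mm but the bench and three spokes.
- bracket (a point): Middle of the top of the fixed bracket standing in the row of vanes, at -6 degrees, 100 mm from the damper's centre and 84 mm above the bench. The bracket is a block 24 mm wide, radially 60 to 150 mm from the centre (a stud on it reaches 96 mm; its 50 mm high foot reaches 175 mm out). About 90 mm are free between it and vane 1, and some 60 mm between it and the free edge of vane 7 when flat (at about 310 degrees).
- pin1 (a point): Middle of the hinge pin of vane 1: at 54 degrees round the damper, 100 mm from its centre, 54 mm above the bench. The pin is radial. The vane is a 3 mm steel plate, 69 to 126 mm from the centre, rising 42 mm (inner half) to 48 mm (outer half) from the pin.
- pin2 (a point): Middle of the hinge pin of vane 2: at 92 degrees round the damper, 100 mm from its centre, 54 mm above the bench. The pin is radial. The vane is a 3 mm steel plate, 69 to 126 mm from the centre, rising 42 mm (inner half) to 48 mm (outer half) from the pin.
- pin3 (a point): Middle of the hinge pin of vane 3: at 130 degrees round the damper, 100 mm from its centre, 54 mm above the bench. The pin is radial. The vane is a 3 mm steel plate, 69 to 126 mm from the centre, rising 42 mm (inner half) to 48 mm (outer half) from the pin.
- pin4 (a point): Middle of the hinge pin of vane 4: at 168 degrees round the damper, 100 mm from its centre, 54 mm above the bench. The pin is radial. The vane is a 3 mm steel plate, 69 to 126 mm from the centre, rising 42 mm (inner half) to 48 mm (outer half) from the pin.
- pin5 (a point): Middle of the hinge pin of vane 5: at 206 degrees round the damper, 100 mm from its centre, 54 mm above the bench. The pin is radial. The vane is a 3 mm steel plate, 69 to 126 mm from the centre, rising 42 mm (inner half) to 48 mm (outer half) from the pin.
- pin6 (a point): Middle of the hinge pin of vane 6: at 244 degrees round the damper, 100 mm from its centre, 54 mm above the bench. The pin is radial. The vane is a 3 mm steel plate, 69 to 126 mm from the centre, rising 42 mm (inner half) to 48 mm (outer half) from the pin.
- pin7 (a point): Middle of the hinge pin of vane 7: at 282 degrees round the damper, 100 mm from its centre, 54 mm above the bench. The pin is radial. The vane is a 3 mm steel plate, 69 to 126 mm from the centre, rising 42 mm (inner half) to 48 mm (outer half) from the pin.
- vane1 (a joint): hinge of vane 1 in rad: 0 upright, 1.5 flat (its stop); it grows as the vane folds anticlockwise seen from above, onward round the row. Starts leaning 0.1 to 0.45 that way and cannot fold the other way. Stiff, no spring: it takes 2 to 5 N at the fingertip (0.05 N m) and stays where it is left.
- vane2 (a joint): hinge of vane 2 in rad: 0 upright, 1.5 flat (its stop); it grows as the vane folds anticlockwise seen from above, onward round the row. Starts leaning 0.1 to 0.45 that way and cannot fold the other way. Stiff, no spring: it takes 2 to 5 N at the fingertip (0.05 N m) and stays where it is left.
- vane3 (a joint): hinge of vane 3 in rad: 0 upright, 1.5 flat (its stop); it grows as the vane folds anticlockwise seen from above, onward round the row. Starts leaning 0.1 to 0.45 that way and cannot fold the other way. Stiff, no spring: it takes 2 to 5 N at the fingertip (0.05 N m) and stays where it is left.
- vane4 (a joint): hinge of vane 4 in rad: 0 upright, 1.5 flat (its stop); it grows as the vane folds anticlockwise seen from above, onward round the row. Starts leaning 0.1 to 0.45 that way and cannot fold the other way. Stiff, no spring: it takes 2 to 5 N at the fingertip (0.05 N m) and stays where it is left.
- vane5 (a joint): hinge of vane 5 in rad: 0 upright, 1.5 flat (its stop); it grows as the vane folds anticlockwise seen from above, onward round the row. Starts leaning 0.1 to 0.45 that way and cannot fold the other way. Stiff, no spring: it takes 2 to 5 N at the fingertip (0.05 N m) and stays where it is left.
- vane6 (a joint): hinge of vane 6 in rad: 0 upright, 1.5 flat (its stop); it grows as the vane folds anticlockwise seen from above, onward round the row. Starts leaning 0.1 to 0.45 that way and cannot fold the other way. Stiff, no spring: it takes 2 to 5 N at the fingertip (0.05 N m) and stays where it is left.
- vane7 (a joint): hinge of vane 7 in rad: 0 upright, 1.5 flat (its stop); it grows as the vane folds anticlockwise seen from above, onward round the row. Starts leaning 0.1 to 0.45 that way and cannot fold the other way. Stiff, no spring: it takes 2 to 5 N at the fingertip (0.05 N m) and stays where it is left.
- bearing: loose steel bearing ring, 52 mm across, 24 mm bore, 15 mm high, lying flat on the damper's hub. Origin: centre of its underside. To be left alone.
- nut: loose round steel nut, 28 mm across, 16 mm high, lying on the damper's outer rim. Origin: centre of its underside. To be left alone.
- gear: loose stepped gear blank, dark steel, 90 mm across, 34 mm high, on the bench near the robot. Origin: centre of underside. To be left alone.
- piston: loose aluminium piston, 80 mm across, 70 mm high, on the far side of the bench. Origin: centre of underside. To be left alone.
- spanner: loose steel spanner lying on the bench. To be left alone.
- tin: loose steel can, 70 mm across, 100 mm high, on the far side of the bench. Origin: centre of underside. To be left alone.
- elbow: loose dark-steel flanged pipe elbow, about 90 mm high, on the bench. Origin: centre of its lower flange. To be left alone.

How it is judged:
By the outcome, as a careful person would: the job done as asked, in the order asked, and still so for the second after the job is handed in, with the robot touching nothing.
It also fails if it takes over 64 s, if anything falls off the work surface, if the arm or the gripper's body presses on something with over 40 N, if the wrist force passes 120 N, or if a joint passes its speed limit or range.

## Robot

A 6-joint arm with a two-finger parallel gripper is mounted at the origin on the work surface. World frame = base frame: x ahead of the robot, y to its left, z up, the work surface at z = 0. Lengths are in m, angles in degrees, forces in N, time in s.
With the tool pointing down it reaches from about 0.325 to 0.85 m from the base axis. Payload 15.5 kg.
Tool frame: the origin (TCP) lies at the very end of the fingers, on their centre line; the grasp point (between the pads) lies arm.grip_depth behind it (arm.grip_depth is the distance from the TCP to the grasp point, in m); z points along the fingers, y is the line along which they close (so a half turn about z gives the same grasp; the last joint's range is limited). The gripper opens to 91 mm and grips with 3 to 60 N. Pads are 32 mm wide; open, the fingers measure 118 mm over their backs; the gripper's body (76 mm by 178 mm) begins 60 mm behind the grasp point.
Start: joints at [66.263, 28.281, 77.091, -0, 74.628, -5.472], TCP at [0.196, 0.594, 0.214] pointing down, gripper open.
Joint ranges: [-166.48, 166.48], [-47.26, 123.95], [12.59, 153.08], [-70.14, 250.14], [6.76, 159.57], [-176.63, 176.63]. Speed limits (degrees/s): [108.29, 108.29, 147.25, 172.46, 172.46, 172.46].

## Interface

Orientations are given as a 3x3 rotation matrix whose columns are the frame's x, y, z axes.
In Python, from rig import arm gives the robot as it stands. Calls block until the motion is done:
- arm.move_to(position, orientation): joint-space move of the TCP to a pose.
- arm.move_l(position, orientation=None, feed=0.15): straight line of the TCP; orientation=None keeps the orientation; feed is the mean speed in m/s.
- arm.move_joints(angles): joint-space move.
- arm.grip(opening): finger opening in m; the grip force is fixed at half the most; returns when the fingers have stopped.
- arm.sleep(seconds).
- arm.solve_ik(position, orientation): joint angles nearest the present ones, or None.
- arm.snapshot(name): name is "scene" or "top" or "wrist"; returns the picture (420x560x3 uint8, red, green, blue); there is no depth.
- arm.get_calibration(name): a dict with "intrinsics" (3x3 intrinsics, pixels), "cam_to_world" (4x4, takes a point from camera to world coordinates). Camera axes: x right, y down, z forward; pixel columns grow to the right and rows downward; lengths in m; the calibration is good to about 2 mm. The wrist camera is an equidistant fisheye: a pixel r from the principal point sees the ray r / f radians off the axis. A picture is of the moment at which its call begins: read the wrist's pose just before it. get_calibration takes no time and is no camera call; for the wrist camera it gives the pose at the moment of the call.
A pose or a line that the arm cannot do raises arm.Unreachable and nothing moves.
- arm.sign_off(): hands the job in; it is judged then, once.
Readings, each from a call of its own:
- arm.current_t(): time.
- arm.current_joint_positions(): joint angles.
- arm.current_dq(): joint speeds.
- arm.current_tau(): joint torques, N m.
- arm.current_ee_pos(): TCP position.
- arm.current_tool_rot(): TCP orientation.
- arm.current_force(): force on the tool from outside, world axes, zero at the start.
- arm.current_torque(): the same for the moment, N m.
- arm.current_width(): finger opening in m.
- arm.current_grasp_force(): force on a finger pad.
Only numpy, scipy, OpenCV 4.12 (cv2) and the standard library are available. Lean on these libraries where they do the work, as an engineer would, in place of code of your own. Each camera call takes 0.05 s, during which the arm holds its last target. There are 200 camera calls.

## Working session

There is one attempt and no reset: what is moved stays moved. The work goes in short steps, each a Python script; the robot and the scene stay as the last script left them, time stands still between calls to the robot, and variables do not carry over. Pictures are saved under pics/ and viewed, at most 10 in all, crops included, and the job is handed in when it is done.

```bash
mkdir -p pics; ls; python3 - <<'E'
from rig import arm
import cv2,numpy as np
for n in ["top","scene"]:
    im=arm.snapshot(n); cv2.imwrite(f"pics/{n}0.png",im[:,:,::-1])
    c=arm.get_calibration(n); print(n,np.round(c["intrinsics"],2).tolist(),np.round(c["cam_to_world"],4).tolist())
print(arm.grip_depth,arm.current_t(),arm.current_width())
print(arm.current_tool_rot())
E
```

```text
pics
top [[445.66, 0.0, 282.24], [0.0, 445.66, 207.31], [0.0, 0.0, 1.0]] [[0.0112, -0.9866, 0.1626, 0.3381], [-0.9996, -0.0069, 0.0269, -0.0044], [-0.0254, -0.1629, -0.9863, 1.0534], [0.0, 0.0, 0.0, 1.0]]
scene [[476.12, 0.0, 281.81], [0.0, 476.12, 209.46], [0.0, 0.0, 1.0]] [[0.4146, 0.5686, -0.7104, 1.2825], [0.91, -0.2643, 0.3195, -0.3432], [-0.0061, -0.779, -0.627, 0.7696], [0.0, 0.0, 0.0, 1.0]]
0.0188 0.1 0.09122190874628837
[[-9.49613179e-01  3.13424032e-01 -4.32522905e-04]
 [ 3.13424311e-01  9.49612701e-01 -9.58818154e-04]
 [ 1.10212593e-04 -1.04606955e-03 -9.99999447e-01]]
```

View pics/top0.png

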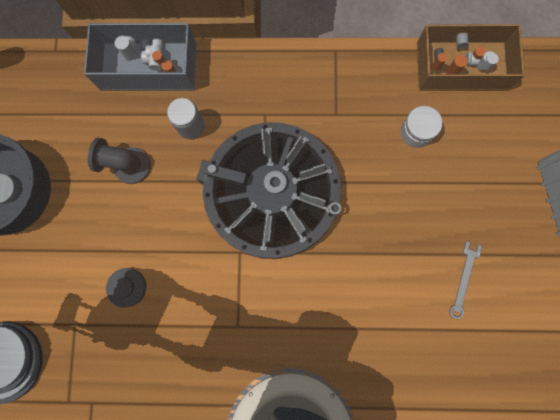

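View pics/scene0.png

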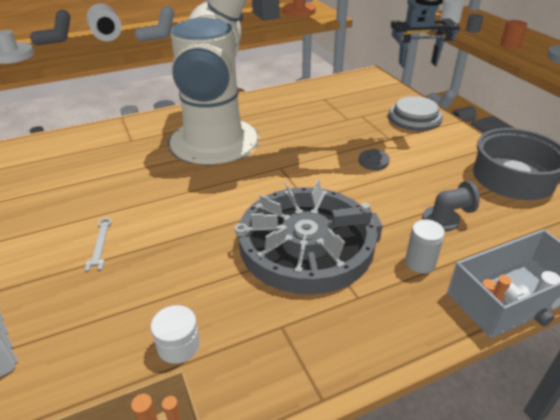

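The top view shows the damper centred near (273,190), with the bracket at left near (210,172). The vanes run anticlockwise from lower-left (240,217) to the top (267,145), and the nut is on the rim at (335,208). Next I'll enlarge the crop and overlay the model.

```bash
cat > h.py <<'E'
import numpy as np,cv2
from rig import arm
C=arm.get_calibration("top");K=C["intrinsics"];T=np.linalg.inv(np.array(C["cam_to_world"]))
def proj(P):
    p=(T[:3,:3]@np.atleast_2d(P).T+T[:3,3:]);q=K@p;return (q[:2]/q[2]).T
def model(c,th,r,a,z):
    a=np.radians(np.asarray(a,float)+th);return np.c_[c[0]+r*np.cos(a),c[1]+r*np.sin(a),np.full(a.shape,z)]
def ray(u,v,z):
    M=np.linalg.inv(T);d=M[:3,:3]@np.linalg.inv(K)@[u,v,1];o=M[:3,3];return o+d*(z-o[2])/d[2]
PINS=[54+38*i for i in range(7)]
E
cat > fit.py <<'E'
from h import *
from scipy.optimize import least_squares
im=cv2.imread("pics/top0.png");g=im[:,:,2].astype(np.float32) # wood bright in red, steel dark
g=cv2.GaussianBlur(g,(0,0),1)
c0=ray(273,188,.05)[:2]; print(c0)
# outer edge: strongest bright->dark gradient near predicted radius, top rim z=.05
for it in range(4):
    pts=[]
    for a in range(0,360,3):
        rs=np.arange(.148,.174,.0005)
        P=np.c_[c0[0]+rs*np.cos(np.radians(a)),c0[1]+rs*np.sin(np.radians(a)),np.full(rs.shape,.05)]
        q=proj(P).astype(np.float32);v=cv2.remap(g,q[:,:1].copy(),q[:,1:].copy(),1).ravel()
        d=np.gradient(v);k=d.argmax()
        if d[k]>1.5: pts.append(P[k,:2])
    pts=np.array(pts)
    s=least_squares(lambda x:np.hypot(*(pts-x[:2]).T)-.16,c0,loss="soft_l1",f_scale=.001);c0=s.x
print(c0,len(pts),np.median(abs(s.fun)))
b=ray(211,169,.09)[:2]-c0; th=np.degrees(np.arctan2(b[1],b[0]))+6; print("th",th,np.hypot(*b))
S=5;x0,y0=190,110
big=cv2.resize(im[y0:270,x0:350],None,fx=S*.75,fy=S*.75,interpolation=cv2.INTER_CUBIC);S*=.75
def dr(P,col,closed=False):
    q=(proj(P)+.5-[x0,y0])*S
    if closed: cv2.polylines(big,[q.astype(int)],True,col,1)
    else:
        for u in q: cv2.circle(big,tuple(u.astype(int)),2,col,-1)
A=np.arange(0,360,4)
for r in(.16,.136,.058): dr(model(c0,th,r,A,.05),(0,255,0),True)
for r in(.069,.126): dr(model(c0,th,r,PINS,.054),(0,0,255))
dr(model(c0,th,.1,[-6],.084),(255,0,255));dr(model(c0,th,.15,[-6],.084),(255,0,255))
cv2.imwrite("pics/fit1.png",big)
E
python3 fit.py
```

```text
[0.54843641 0.04469851]
[0.54682114 0.0451161 ] 117 0.0024312333346096227
th 81.36630796491349 0.1413870199539556
```

View pics/fit1.png

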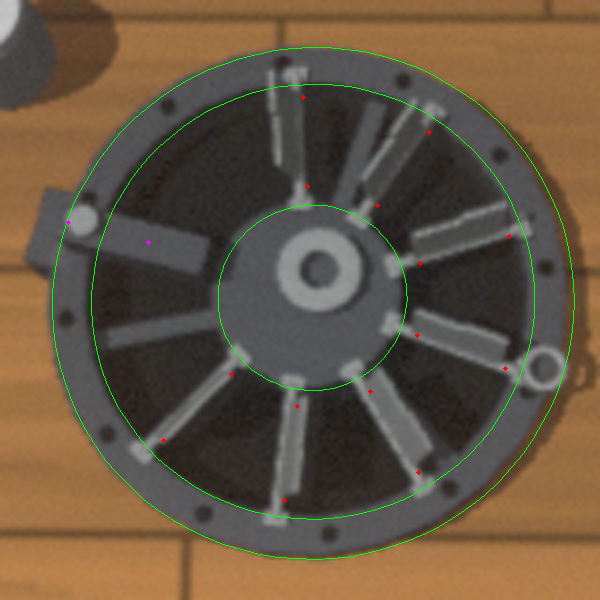

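The overlay sits about 4 mm to the right because the rim's shadow biased the ring fit. The hinge lugs are clear in the crop, for example vane 1 at (240,356)–(141,452) and vane 7 at (301,200)–(294,75). I'll refit on those.

```bash
cat > fit2.py <<'E'
from h import *
from scipy.optimize import least_squares
im=cv2.imread("pics/top0.png");S=3.75;x0,y0=190,110
L=np.array([[240,356,141,452],[292,384,274,518],[352,370,423,488],[391,323,515,372],[394,265,520,228],[362,212,433,110],[301,200,294,75]],float)
f=lambda p:(p+.5)/S-.5+[x0,y0]
I=f(L[:,:2]);O=f(L[:,2:])
def res(x): return np.r_[proj(model(x,x[2],x[3],PINS,.055))-I,proj(model(x,x[2],x[4],PINS,.055))-O].ravel()
s=least_squares(res,[.547,.046,82,.066,.13],loss="soft_l1",x_scale=[.01,.01,1,.01,.01]);x=s.x
print(x,np.abs(s.fun).reshape(-1,2).round(1).tolist())
big=cv2.resize(im[y0:270,x0:350],None,fx=S,fy=S,interpolation=cv2.INTER_CUBIC)
A=np.arange(0,360,4)
def pl(P,col):cv2.polylines(big,[((proj(P)+.5-[x0,y0])*S).astype(int)],True,col,1)
for r in(.16,.136,.058):pl(model(x,x[2],r,A,.05),(0,255,0))
for a in PINS:pl(np.r_[model(x,x[2],.069,[a],.054),model(x,x[2],.126,[a],.054)],(0,0,255))
pl(np.r_[model(x,x[2],.06,[-6],.084),model(x,x[2],.15,[-6],.084)],(255,0,255))
cv2.imwrite("pics/fit2.png",big);np.save("pose.npy",x[:3])
E
python3 fit2.py
```

```text
[5.48905839e-01 4.95127593e-02 8.14437492e+01 5.73003036e-02
 1.38656499e-01] [[0.7, 0.2], [0.0, 0.1], [0.1, 0.2], [0.3, 0.4], [0.0, 0.2], [1.0, 1.2], [0.2, 0.1], [0.1, 0.3], [0.1, 0.3], [0.2, 0.6], [0.8, 0.1], [0.3, 0.5], [0.2, 0.5], [0.1, 0.2]]
```

View pics/fit2.png

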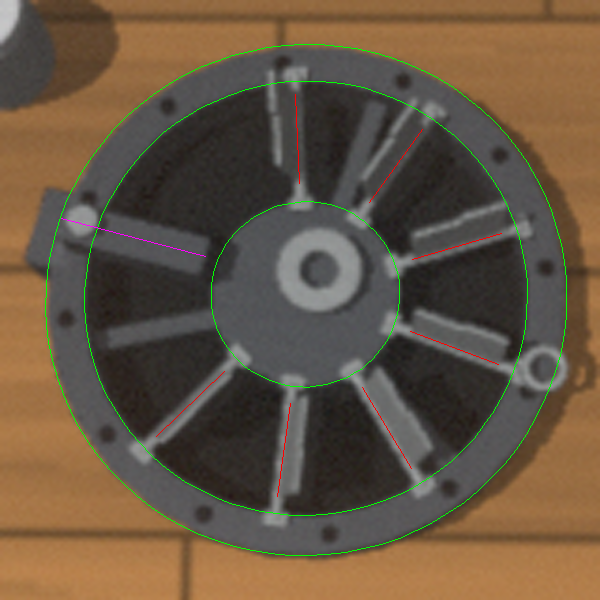

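The fit lines now lie on all the pins and on the bracket, within about 2 mm. I'll check IK along the arc, then make the stroke with the fingers closed and the force monitored.

```bash
cat > go.py <<'E'
from h import *
x=np.load("pose.npy");R=np.diag([1.,-1,-1])  # base yaw chosen below
Z=.062;pt=lambda a,z=Z:model(x,x[2],.098,[a],z)[0]
R=np.array(arm.current_tool_rot());y=np.arctan2(R[1,0],R[0,0]);c,s=np.cos(y),np.sin(y)
R=np.array([[c,s,0],[s,-c,0],[0,0,-1]])
Q=[arm.solve_ik(pt(a),R) for a in range(24,319,6)]
assert all(q is not None for q in Q); print(np.ptp(Q,0).round())
arm.grip(0.0)
arm.move_to(pt(24,.17),R)
arm.move_l(pt(24),R,feed=.08); print("down",arm.current_t(),arm.current_force())
log=[]
for a in list(range(27,319,3)):
    arm.move_l(pt(a),feed=.05)
    F=np.array(arm.current_force());log.append((a,*F.round(1),round(arm.current_ee_pos()[2]*1e3,1)))
    if np.linalg.norm(F)>25: print("FORCE");break
print(*log[::3],sep="\n");print(max(np.linalg.norm(l[1:4]) for l in log),arm.current_t(),a)
E
python3 go.py
```

```text
[21. 11. 28.  0. 17. 21.]
down 4.975 [ 0.20506404 -0.31275508  0.14944205]
(27, np.float64(-0.2), np.float64(-0.1), np.float64(-0.2), np.float64(62.2))
(36, np.float64(0.8), np.float64(-0.0), np.float64(-0.4), np.float64(62.0))
(45, np.float64(0.3), np.float64(0.2), np.float64(-0.3), np.float64(62.0))
(54, np.float64(0.7), np.float64(-0.5), np.float64(1.4), np.float64(62.0))
(63, np.float64(0.2), np.float64(0.0), np.float64(0.1), np.float64(62.0))
(72, np.float64(-0.6), np.float64(-0.6), np.float64(0.4), np.float64(62.0))
(81, np.float64(-0.5), np.float64(0.6), np.float64(1.1), np.float64(62.0))
(90, np.float64(-0.2), np.float64(1.1), np.float64(0.4), np.float64(62.0))
(99, np.float64(0.1), np.float64(-0.8), np.float64(1.2), np.float64(62.0))
(108, np.float64(-1.1), np.float64(0.0), np.float64(0.5), np.float64(62.0))
(117, np.float64(0.0), np.float64(-0.5), np.float64(-0.7), np.float64(62.0))
(126, np.float64(-1.7), np.float64(0.9), np.float64(0.4), np.float64(62.0))
(135, np.float64(0.1), np.float64(0.2), np.float64(1.0), np.float64(62.0))
(144, np.float64(-0.9), np.float64(-0.2), n
[... 813 characters left out ...]
-1.8), np.float64(-1.8), np.float64(2.0), np.float64(62.1))
(252, np.float64(-0.0), np.float64(-0.0), np.float64(1.5), np.float64(62.0))
(261, np.float64(-0.0), np.float64(0.2), np.float64(0.3), np.float64(62.0))
(270, np.float64(0.7), np.float64(-0.1), np.float64(-0.3), np.float64(62.0))
(279, np.float64(0.5), np.float64(-1.2), np.float64(0.7), np.float64(62.0))
(288, np.float64(0.4), np.float64(0.6), np.float64(0.7), np.float64(62.0))
(297, np.float64(-0.4), np.float64(-0.4), np.float64(1.0), np.float64(62.0))
(306, np.float64(-0.7), np.float64(0.4), np.float64(-0.0), np.float64(62.0))
(315, np.float64(-0.7), np.float64(0.2), np.float64(-0.3), np.float64(62.0))
3.952214569073901 29.475 318
```

The forces stayed below 4 N. I'll look before lifting.

```bash
python3 - <<'E'
from rig import arm
import cv2,numpy as np
a=arm.snapshot("scene")[140:310,200:420];b=arm.snapshot("wrist")
cv2.imwrite("pics/chk.png",np.hstack([cv2.resize(a,(440,340)),cv2.resize(b,(360,340))])[:,:,::-1])
E
```

```text
(no output)
```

View pics/chk.png

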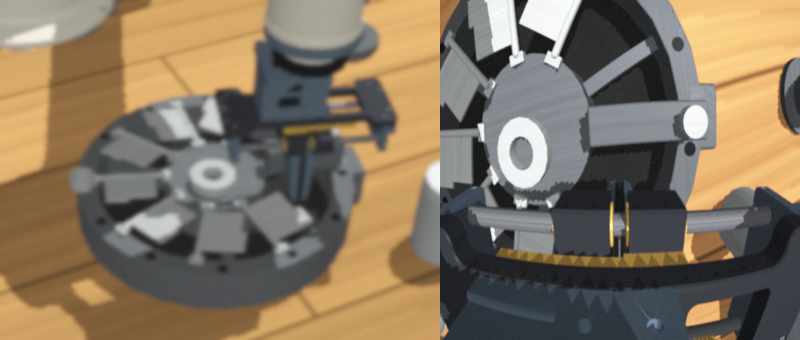

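All the visible vanes lie flat, including vane 7 by the fingers at (300,210), and the bearing and nut are still in place. I'll lift straight up, move clear and check from above.

```bash
python3 - <<'E'
from h import *
p=np.array(arm.current_ee_pos());arm.move_l(p+[0,0,.14],feed=.12)
arm.move_joints([66.263, 28.281, 77.091, 0, 74.628, -5.472])
im=arm.snapshot("top");cv2.imwrite("pics/end.png",cv2.resize(im[110:270,190:350],None,fx=3.75,fy=3.75,interpolation=2)[:,:,::-1])
o=cv2.imread("pics/top0.png");d=np.abs(o.astype(int)-im[:,:,::-1]).max(2)>40
n,_,st,_=cv2.connectedComponentsWithStats(d.astype(np.uint8));print(st[1:][st[1:,4]>8],arm.current_t(),arm.current_force())
E
```

```text
[[274 133  30  30 471]
 [248 134  23  25 459]
 [295 152  30  27 492]
 [300 181  31  26 475]
 [289 204  29  30 481]
 [233 211  29  30 450]
 [266 218  21  27 442]
 [ 88 302  10   5  32]
 [ 75 309  16  15 117]
 [ 57 326  12   5  32]
 [ 75 326  18   8  39]
 [ 71 331  22  10  56]
 [104 336  12   6  25]
 [105 343  10   5  29]] 33.2417 [ 0.03795426 -0.3924645  -0.35944156]
```

View pics/end.png

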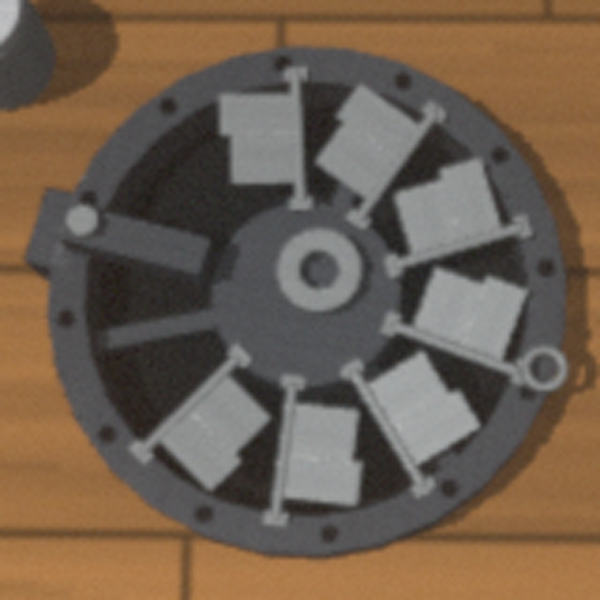

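All seven vanes lie flat. Nothing else changed between the pictures except the gripper's shadow at lower left: the bearing at (320,270) and nut at (545,368) have not moved.

```bash
python3 -c "
from rig import arm
print(arm.sign_off())"
```

```text
the job is handed in; nothing more can be done
None
```

The damper is closed and the job handed in: all seven vanes were folded flat in one stroke, force readings along it stayed under 4 N, it took about 33 s, and the loose parts look unmoved in the final top view.

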